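# Seat the keyed plate on the specimen turntable

### The arm

A 6-joint arm with a two-finger parallel gripper is mounted at the origin on the work surface. World frame = base frame: x ahead of the robot, y to its left, z up, the work surface at z = 0. Lengths are in m, angles in degrees, forces in N, time in s.
With the tool pointing down it reaches from about 0.4 to 0.825 m from the base axis. Payload 7 kg.
Tool frame: the origin (TCP) lies at the very end of the fingers, on their centre line; the grasp point (between the pads) lies 19 mm behind it (r.hold_point_z is the distance from the TCP to the grasp point, in m); z points along the fingers, y is the direction in which the jaws open and shut (so a half turn about z gives the same grasp; the last joint's range is limited). The gripper opens to 88 mm and grips with 3 to 60 N. Pads are 19 mm wide; open, the fingers measure 130 mm over their backs; the gripper's body (78 mm by 193 mm) begins 47 mm behind the grasp point.
Start: joints at [-52.878, 20.546, 0.682, 0, -70.136, -16.507], TCP at [0.238, -0.632, 0.227] pointing down, gripper open.
Joint ranges: [-176.03, 176.03], [-82.01, 121.73], [-58.28, 71.71], [-173.87, 95.51], [-174.79, -0.11], [-173.66, 173.66]. Speed limits (degrees/s): [136.94, 136.94, 172.46, 180, 180, 180].

### API

Orientations are given as [roll, pitch, yaw] about the fixed x, y, z axes, in that order (R = Rz(yaw) Ry(pitch) Rx(roll)).
In Python, from plant import r gives the robot as it stands. The module is installed in compiled form; this text tells all that it offers.
- The arm moves only by the shell command python3 -m inch 'ROWS' [FORCE]. ROWS is text: rows parted by semicolons, each of 7 numbers parted by spaces: the shift along the tool's x, y, z in m, then the turn, a rotation vector about the tool's x, y, z in rad, then the opening, from 0 (shut) to 1 (fully open). In form: tx ty tz ax ay az jaw; .... A call has 1 to 20 rows; each row shifts and turns the commanded pose from where the row before left it, along the tool's axes as they then stand; what a row does not reach is not made up. A row lasts 1/12 s, in which the tool goes at most 41.7 mm and 7.16 degrees, less where a joint would pass 70% of its speed; a pose out of reach is approached as far as the arm can. A call with a gripper value outside its range is refused whole. The fingers move at their own pace and stop on an object; FORCE is the grip in N (left out, the last holds). Time passes only in rows, so rows that do not move let the fingers close. It gives the time, the measured TCP pose, the force and the opening at its end, in the units of the state.
- r.get_state(): the state, without advancing time (a new reading comes with each control period).
- r.capture(name): name is "scene" or "top"; returns the picture (400x640x3 uint8, red, green, blue); there is no depth.
- r.camera_params(name): a dict with "vfov" (degrees; the focal length in pixels is half the picture's height over the tangent of half this angle, whatever the lens; pixels are square), "cx", "cy" (the principal point, pixels), "distortion" ([k1, k2, p1, p2, k3] as OpenCV has them; the pictures are not rectified), "R" (3x3) and "t" (3): a world point X has camera coordinates R X + t. Camera axes: x right, y down, z forward; pixel columns grow to the right and rows downward; lengths in m; the calibration is good to about 2 mm. A picture is of the moment at which its call begins. camera_params takes no time and is no camera call.
- r.close_job(): hands the job in, once; it reports no verdict.
Trained networks look in the newest picture that a camera, given by its name, has taken for a name from the list of things; names that differ only in an ending like _2 or _b are one class to them, and where a whole thing is asked for, a point or a joint stands for the part that bears it (a point fixed in the world has none). Each returns a list of dicts, best first, with "p" (0 to 1); they miss things now and then, are a little off and sometimes report something else, mostly with a low value. They report only what shows in the picture. A call takes as long as a camera call. They do not tell look-alikes from the thing itself.
- r.recognise(target, camera): "xy" ([column, row] in pixels, amid what is visible of it).
The state is a dict: "time_s": time; "joints": joint angles; "qd": joint speeds; "joint_torque": joint torques, N m; "tcp_pos": TCP position; "eef_rot": TCP orientation; "contact_force": force on the tool from outside, world axes, zero at the start; "moment": the same for the moment, N m; "gripper_width": finger opening in m.
Only numpy, scipy, OpenCV 4.12 (cv2) and the standard library are available. Lean on these libraries where they do the work, as an engineer would, in place of code of your own. Each camera call takes 0.05 s, during which the arm holds its last target.

### The job

The round aluminium plate on the little cream turntable is riding high because its edge notch is not over the drive pin. With the fingertips, push its red stud round until the notch stands over the brass pin, then press down on the plate's centre cap until the plate sits fully home on the black deck, and let go. Do not pinch the stud, do not lift the plate off, and leave the things standing around it where they are.

Things in the scene. Friction and masses are not known exactly. Their poses are not given: they have to be found in the camera images.
- drive_box: fixed cream turntable drive box, 190 x 190 mm, 55 mm tall, turned up to 0.7 rad either way; origin on the bench under its centre, z up, knob and switch on its -x face. A black round deck on it (160 mm across) has its top 60 mm above the bench; a steel spindle, 16 mm across, rises from its centre to 84 mm above the bench
- seat (a point): centre of the deck's top face (60 mm above the bench), where the middle of the plate's underside lies when seated. It turns with drive_box
- pin (a point): top of the brass drive pin, a fixed upright pin 10 mm across with a tapered top that stands 9 mm up from the deck, 68 mm from the spindle axis, on the +x side of drive_box. It shows 3 mm beyond the plate's edge; a red mark on the box's top edge lies in line with it, just outside the deck
- plate: loose aluminium plate, 140 mm across, 10 mm thick, 0.25 to 0.5 kg; origin at the centre of its underside, z up. A closed 18 mm bore under its cap fits over the spindle. It starts level on the friction collar, underside 10 mm above the deck, clear of the pin; it turns freely either way and stays where left. Notch on its +x side, stud on -x. The notch starts 0.6 to 3.14 rad from the pin, either side
- notch (a point): centre of the rim notch, level with the plate's underside, 68 mm from its axis on its +x side; 15 mm wide, 12 mm deep radially, open to the edge, through the full thickness. A black line on the plate points to it. It must lie over pin (2.5 mm play either side) before the plate can go down; otherwise the plate lands on the pin
- stud (a point): centre of the top of the red stud, a block 24 mm long radially, 16 mm wide and 22 mm tall, standing on the plate's top 54 mm from the axis, on the side opposite the notch. Push it sideways along the circle
- cheek_a: side face of the red stud on the plate's +y side (24 mm long, 2 mm thick, 19.5 mm tall; origin at its middle)
- cheek_b: the same on the plate's -y side
- cap (a point): centre of the flat top of the plate's grey centre cap, 30 mm above the plate's underside (20 mm above its top face); the cap is a cone, 64 mm across at its foot and 28 mm across at the top. Press here, straight down
- collar (a joint): travel of the orange friction collar on the spindle (48 mm across, under the plate): 0 at the start with the plate riding high, 0.010 m when the plate is seated. It holds the plate up by friction (9 N including the plate's own weight, so about 4 to 7 N more must be pressed), has no spring and stays where it is pushed
- prism: loose grey mortar specimen, 40 x 40 mm, 80 mm tall, standing upright; origin at the centre of its underside. Leave alone
- cup: loose open steel cup, 68 mm across, 70 mm tall; origin at the centre of its underside. Leave alone
- weight: loose brass calibration weight with a small knob, 38 mm across, 60 mm tall; origin at the centre of its underside. Leave alone
There are look-alikes about, which are no part of the job. Of the things like the plate, leave any that is blue; of the rest the larger one is meant.

How it is judged:
By the outcome, as a careful person would: the job done as asked, in the order asked, and still so for the second after the job is handed in, with the robot touching nothing.
It also fails if it takes over 58 s, if anything falls off the work surface, if the arm or the gripper's body presses on something with over 40 N, if the wrist force passes 120 N, or if a joint passes its speed limit or range.

## Working session

There is one attempt and no reset: what is moved stays moved. The work goes in short steps, Python scripts to look and compute and a shell command to move; the robot and the scene stay as the last step left them, time stands still between calls to the robot, and variables do not carry over. Pictures are saved under pics/ and viewed, and the job is handed in when it is done.

```bash
mkdir -p pics; cat > h.py <<'E'
from plant import r
import numpy as np, cv2
def K(n):
    p=r.camera_params(n); f=200/np.tan(np.radians(p['vfov'])/2)
    return np.array([[f,0,p['cx']],[0,f,p['cy']],[0,0,1.]]),np.array(p['distortion'],float),np.array(p['R'],float),np.array(p['t'],float)
def ray(n,uv,z):
    k,d,R,t=K(n); u=cv2.undistortPoints(np.array([[uv]],float),k,d)[0,0]
    c=-R.T@t; v=R.T@np.array([u[0],u[1],1.]); return c+v*(z-c[2])/v[2]
def proj(n,X):
    k,d,R,t=K(n); return cv2.projectPoints(np.array(X,float).reshape(-1,1,3),cv2.Rodrigues(R)[0],t,k,d)[0][:,0]
def snap(n,f):
    im=r.capture(n); cv2.imwrite('pics/'+f,cv2.cvtColor(im,cv2.COLOR_RGB2BGR)); return im
E
python3 - <<'E'
from h import *
np.set_printoptions(precision=4,suppress=True)
for n in('scene','top'):
    snap(n,n+'0.png')
    for t in('plate','stud','notch','cap','pin','drive_box'):
        print(n,t,[(np.round(d['xy'],1).tolist(),round(d['p'],2)) for d in r.recognise(t,n)])
    k,d,R,t=K(n);print(-R.T@t,k[0,0])
print(r.get_state())
E
```

```text
scene plate [([312.0, 182.2], 0.96), ([284.8, 284.7], 0.95), ([207.6, 186.4], 0.89)]
scene stud [([207.4, 185.1], 0.85), ([284.3, 286.1], 0.64), ([313.1, 182.6], 0.59)]
scene notch [([283.7, 286.8], 0.77), ([207.2, 190.1], 0.71), ([315.1, 182.1], 0.66)]
scene cap [([283.6, 288.8], 0.81), ([204.7, 184.8], 0.65), ([312.6, 184.2], 0.64)]
scene pin [([310.9, 209.6], 0.67)]
scene drive_box [([315.2, 212.3], 0.98)]
[1.0267 0.2116 0.7537] 384.19386885882875
top plate [([451.6, 222.0], 0.97), ([330.1, 243.6], 0.78), ([322.4, 143.1], 0.72)]
top stud [([450.6, 218.8], 0.92), ([321.5, 141.7], 0.71), ([333.9, 241.6], 0.67)]
top notch [([330.8, 245.4], 0.75), ([452.5, 223.0], 0.65), ([326.2, 141.7], 0.56), ([396.5, 281.5], 0.2)]
top cap [([331.9, 246.0], 0.91), ([324.9, 141.4], 0.8), ([448.3, 221.9], 0.71), ([308.9, 271.7], 0.37)]
top pin [([306.3, 268.6], 0.92)]
top drive_box [([318.4, 276.3], 0.7)]
[0.4865 0.0224 0.8902] 417.8626487264915
{'time_s': 0.7, 'joints': array([-52.8786,  20.5423,   0.6804,   0.001 , -70.1367, -16.5071]), 'qd': array([-0.0997, -0.1195, -0.0018,  0.0883,  0.0189,  0.0451]), 'joint_torque': array([  0.0008, -58.2167,  29.3242,   7.0011,   0.0125,   0.    ]), 'tcp_pos': array([ 0.2376, -0.6318,  0.2266]), 'eef_rot': array([-179.9984,   -0.0005, -159.3854]), 'contact_force': array([0.1312, 0.132 , 0.7923]), 'moment': array([ 0.02  , -0.0423,  0.0249]), 'gripper_width': 0.0875116178669893}
```

View pics/scene0.png

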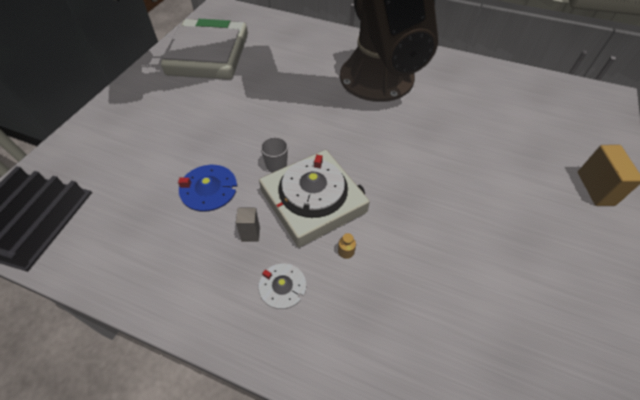

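View pics/top0.png

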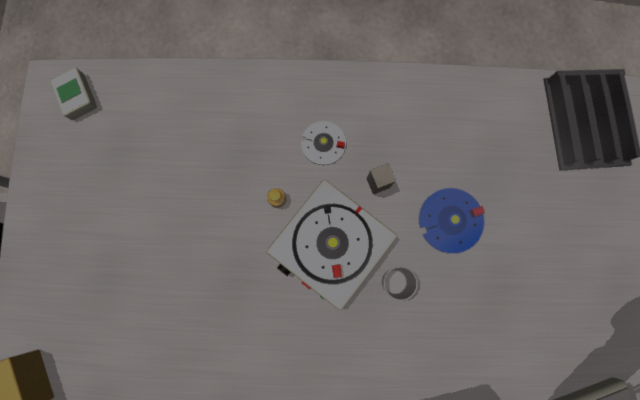

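```bash
python3 - <<'E'
import cv2
a=cv2.imread('pics/top0.png')[170:320,250:430];cv2.imwrite('pics/topz.png',cv2.resize(a,None,fx=4.4,fy=4,interpolation=cv2.INTER_CUBIC)[:600,:800])
a=cv2.resize(a,None,fx=4,fy=4,interpolation=cv2.INTER_CUBIC);cv2.imwrite('pics/topz.png',a)
from h import *
np.set_printoptions(precision=4,suppress=True)
for n,uv,z in [('top',(331.9,246),.1),('top',(333,243),.1),('top',(337,271),.102),('top',(327,211),.08),('top',(359.5,210),.055),('scene',(313,177.5),.1),('scene',(319,157),.102),('scene',(281,204),.055),('scene',(306,207),.08)]: print(n,uv,ray(n,uv,z))
E
```

```text
top (331.9, 246) [0.5201 0.0032 0.1   ]
top (333, 243) [0.5258 0.0012 0.1   ]
top (337, 271) [ 0.4737 -0.0074  0.102 ]
top (327, 211) [0.5888 0.0138 0.08  ]
top (359.5, 210) [ 0.5958 -0.0519  0.055 ]
scene (313, 177.5) [0.5309 0.004  0.1   ]
scene (319, 157) [ 0.4714 -0.006   0.102 ]
scene (281, 204) [ 0.5947 -0.0469  0.055 ]
scene (306, 207) [0.5968 0.0151 0.08  ]
```

View pics/topz.png

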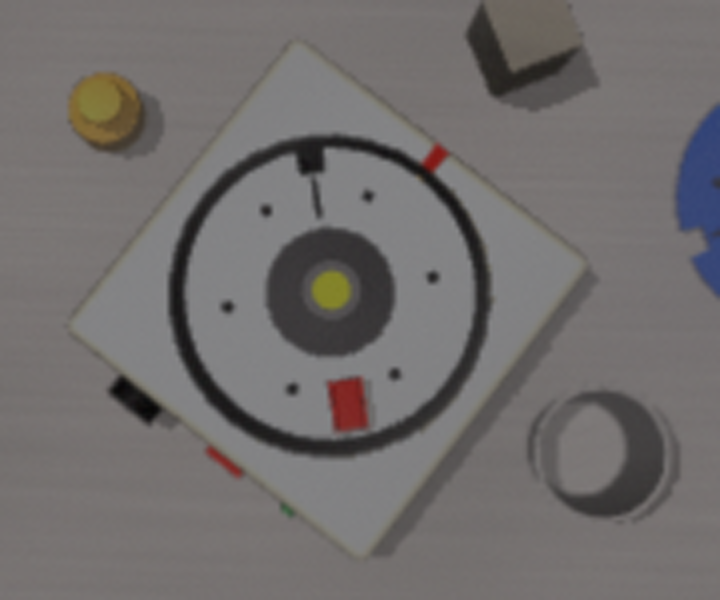

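```bash
python3 - <<'E'
from h import *
np.set_printoptions(precision=4,suppress=True)
z=lambda u,v:(250+(u+.5)/4-.5,170+(v+.5)/4-.5)
C=np.array([ray('top',z(*p),.055) for p in[(296,41),(587,263),(362,556),(68,326)]])
c=C.mean(0);print('box c',c,np.linalg.norm(C-c,axis=1)); 
for i,o in zip(range(4),(45,-45,-135,135)):
  v=C[i]-c;print(np.degrees(np.arctan2(v[1],v[0]))-o)
def ang(p,zz,c):
  v=ray('top',z(*p),zz)-c;return v,np.hypot(v[0],v[1]),np.degrees(np.arctan2(v[1],v[0]))
cap=ray('top',z(331,290),.1);print('cap',cap)
deck=ray('top',z(330,295),.06);print('deck',deck)
print('mark',ang((434,157),.055,c),ang((434,157),.055,deck))
print('notch',ang((310,160),.08,cap)); print('line',ang((314.5,181),.08,cap),ang((319.5,216),.08,cap))
print('stud',ang((348,404),.102,cap))
s=r.get_state()
print(s['time_s'])
E
```

```text
box c [0.5276 0.0025 0.055 ] [0.1296 0.1306 0.1291 0.1306]
-36.33379955016882
-36.69075043868855
-36.30725608019469
-36.46933901876231
cap [0.5274 0.0024 0.1   ]
deck [0.527  0.0019 0.06  ]
mark (array([ 0.0704, -0.0516,  0.    ]), np.float64(0.08728643772392652), np.float64(-36.245465168997235)) (array([ 0.071 , -0.0509, -0.005 ]), np.float64(0.08736810908839161), np.float64(-35.67149338547152))
notch (array([ 0.0641,  0.0112, -0.02  ]), np.float64(0.06509763605980672), np.float64(9.934536024073342))
line (array([ 0.0539,  0.0088, -0.02  ]), np.float64(0.05456620667081689), np.float64(9.257926323212109)) (array([ 0.0368,  0.0059, -0.02  ]), np.float64(0.037266411490512644), np.float64(9.149231310026959))
stud (array([-0.053 , -0.0091,  0.002 ]), np.float64(0.053777940792896585), np.float64(-170.22077877600577))
0.7
```

```bash
python3 - <<'E'
from h import *
np.set_printoptions(precision=4,suppress=True)
print('cup',ray('top',(401,283),.07),ray('scene',(275,147),.07),'weight',ray('top',(276,197),.05),'prism',ray('top',(381,176),.08))
s=r.get_state();y=np.radians(s['eef_rot'][2])
R=lambda y:np.array([[np.cos(y),np.sin(y)],[np.sin(y),-np.cos(y)]])
C=np.array([.5274,.0023]);th=np.radians(-170.3)
tgt=C+R(th)@[.054,-.037];d=tgt-s['tcp_pos'][:2]
print(tgt,'tool d',R(y).T@d,'az',y-th, 'z',s['tcp_pos'][2]-.088)
E
```

```text
cup [ 0.453  -0.1335  0.07  ] [ 0.455  -0.1282  0.07  ] weight [0.6185 0.1181 0.05  ] prism [ 0.6616 -0.0915  0.08  ]
[ 0.4804 -0.0433] tool d [-0.4344  0.4653] az 0.19049619676615803 z 0.13859854008670866
```

```bash
python3 -m inch '-0.0217 0.0233 0.003 0 0 0 0;-0.0217 0.0233 0.003 0 0 0 0;-0.0217 0.0233 0.003 0 0 0 0;-0.0217 0.0233 0.003 0 0 0 0;-0.0217 0.0233 0.003 0 0 0 0;-0.0217 0.0233 0.003 0 0 0 0;-0.0217 0.0233 0.003 0 0 0 0;-0.0217 0.0233 0.003 0 0 0 0;-0.0217 0.0233 0.003 0 0 0 0;-0.0217 0.0233 0.003 0 0 0 0;-0.0217 0.0233 0.003 0 0 0 0;-0.0217 0.0233 0.003 0 0 0 0;-0.0217 0.0233 0.003 0 0 0 0;-0.0217 0.0233 0.003 0 0 0 0;-0.0217 0.0233 0.003 0 0 0 0;-0.0217 0.0233 0.003 0 0 0 0;-0.0217 0.0233 0.003 0 0 0 0;-0.0217 0.0233 0.003 0 0 0 0;-0.0217 0.0233 0.003 0 0 0 0;-0.0217 0.0233 0.003 0 0 0 0' 30
python3 -m inch '0 0 0 0 0 0.095 0;0 0 0 0 0 0.095 0;0 0 0 0 0 0 0;0 0 0 0 0 0 0'
python3 - <<'E'
from h import *
np.set_printoptions(precision=4,suppress=True)
s=r.get_state();y=np.radians(s['eef_rot'][2])
R=lambda y:np.array([[np.cos(y),np.sin(y)],[np.sin(y),-np.cos(y)]])
print(R(y).T@(np.array([.4804,-.0433])-s['tcp_pos'][:2]),s['eef_rot'],s['tcp_pos'][2]-.088)
E
```

```text
time_s: 2.37
tcp_pos: [0.4802, -0.0412, 0.1668]
eef_rot: [-180.0, 0.1, -159.4]
contact_force: [-0.0, -0.4, -0.1]
gripper_width: 0.0002
time_s: 2.7
tcp_pos: [0.4798, -0.0427, 0.1667]
eef_rot: [180.0, 0.0, -170.1]
contact_force: [0.3, -0.4, 0.8]
gripper_width: 0.0007
[-0.0005 -0.0007] [ 179.9997    0.0108 -170.0943] 0.07865822852295232
```

Down to z ≈ 0.088, then check with a picture.

```bash
python3 -m inch '0 -0.001 0.016 0 0 0 0;0 0 0.016 0 0 0 0;0 0 0.016 0 0 0 0;0 0 0.013 0 0 0 0;0 0 0.010 0 0 0 0;0 0 0.007 0 0 0 0;0 0 0 0 0 0 0;0 0 0 0 0 0 0'
python3 - <<'E'
from h import *
a=snap('scene','s1.png')[100:260,220:420]
cv2.imwrite('pics/s1z.png',cv2.resize(a,None,fx=3.5,fy=3.5,interpolation=cv2.INTER_CUBIC)[:,:,::-1])
E
```

```text
time_s: 3.37
tcp_pos: [0.48, -0.0441, 0.0887]
eef_rot: [-180.0, -0.0, -170.2]
contact_force: [-0.4, -0.5, 0.6]
gripper_width: 0.0004
```

View pics/s1z.png

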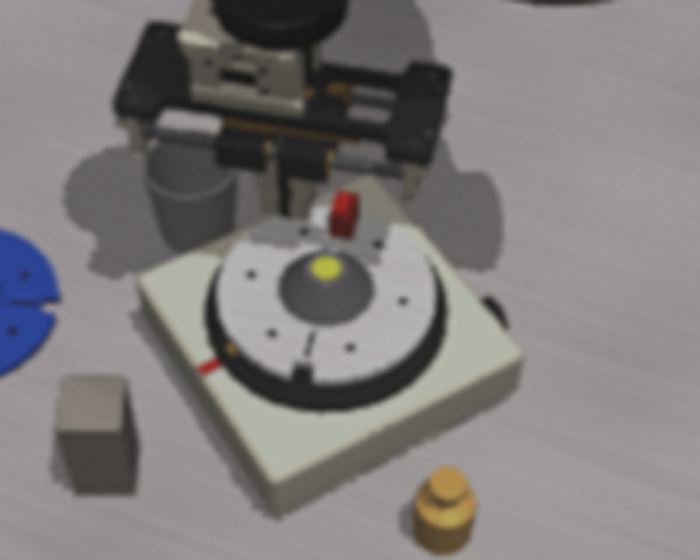

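```bash
python3 -m inch '0 0.004 0 0 0 0 0;0 0.004 0 0 0 0 0;0 0.004 0 0 0 0 0;0 0 0 0 0 0 0'
python3 - <<'E'
from h import *
a=snap('scene','s2.png')[100:220,240:400]
b=snap('top','t2.png')[170:320,250:430]
cv2.imwrite('pics/s2z.png',cv2.resize(a,None,fx=5,fy=5,interpolation=cv2.INTER_CUBIC)[:,:,::-1])
cv2.imwrite('pics/t2z.png',cv2.resize(b,None,fx=4,fy=4,interpolation=cv2.INTER_CUBIC)[:,:,::-1])
E
```

```text
time_s: 3.75
tcp_pos: [0.478, -0.0312, 0.089]
eef_rot: [180.0, 0.1, -170.2]
contact_force: [0.0, 0.1, -0.0]
gripper_width: 0.0004
```

View pics/s2z.png

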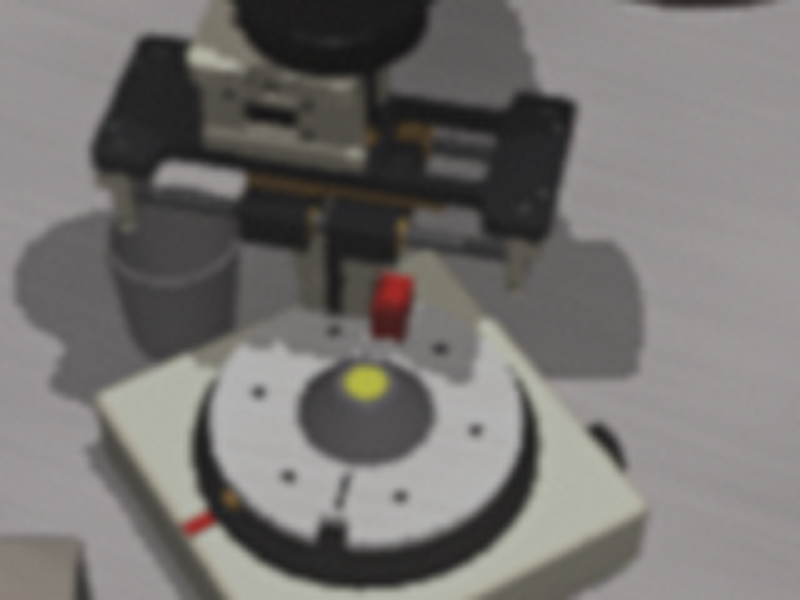

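View pics/t2z.png

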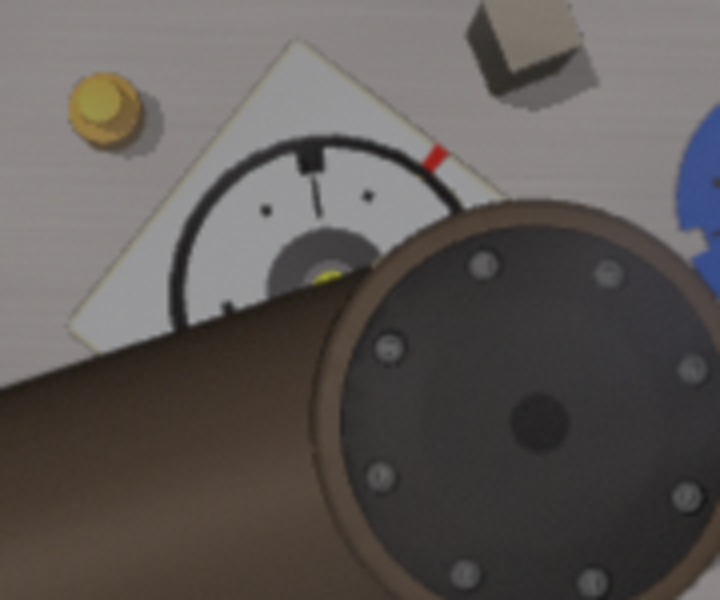

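```bash
python3 -m inch '0.0014 0.0033 0 0 0 0.06 0;0.0014 0.0033 0 0 0 0.06 0;0.0014 0.0033 0 0 0 0.06 0;0.0014 0.0033 0 0 0 0.06 0;0.0014 0.0033 0 0 0 0.06 0;0.0014 0.0033 0 0 0 0.06 0;0.0014 0.0033 0 0 0 0.06 0;0.0014 0.0033 0 0 0 0.06 0;0.0014 0.0033 0 0 0 0.06 0;0.0014 0.0033 0 0 0 0.06 0;0 0 0 0 0 0 0;0 0 0 0 0 0 0'
cat > look.py <<'E'
from h import *
import sys
n=sys.argv[1]
a=snap('scene','s%s.png'%n)[140:250,250:400]
b=snap('top','t%s.png'%n)[170:320,250:430]
cv2.imwrite('pics/s%sz.png'%n,cv2.resize(a,None,fx=5,fy=5,interpolation=cv2.INTER_CUBIC)[:,:,::-1])
cv2.imwrite('pics/t%sz.png'%n,cv2.resize(b,None,fx=4,fy=4,interpolation=cv2.INTER_CUBIC)[:,:,::-1])
s=r.get_state();C=np.array([.5274,.0023]);y=np.radians(s['eef_rot'][2])
R=np.array([[np.cos(y),np.sin(y)],[np.sin(y),-np.cos(y)]]);print('rel tool',R.T@(s['tcp_pos'][:2]-C),s['eef_rot'][2],s['contact_force'],s['joints'])
E
python3 look.py 3
```

```text
time_s: 4.85
tcp_pos: [0.4675, 0.0019, 0.0886]
eef_rot: [180.0, 0.0, 155.5]
contact_force: [0.3, -0.6, -1.0]
gripper_width: 0.0001
rel tool [ 0.05427115 -0.02543228] 155.46233722861308 [ 0.82278438  0.46810116 -0.72980599] [ 2.44315982e+01  9.24400271e+00 -3.54337740e+01 -5.12445489e-04
 -4.53190262e+01 -1.38968901e+02]
```

View pics/s3z.png

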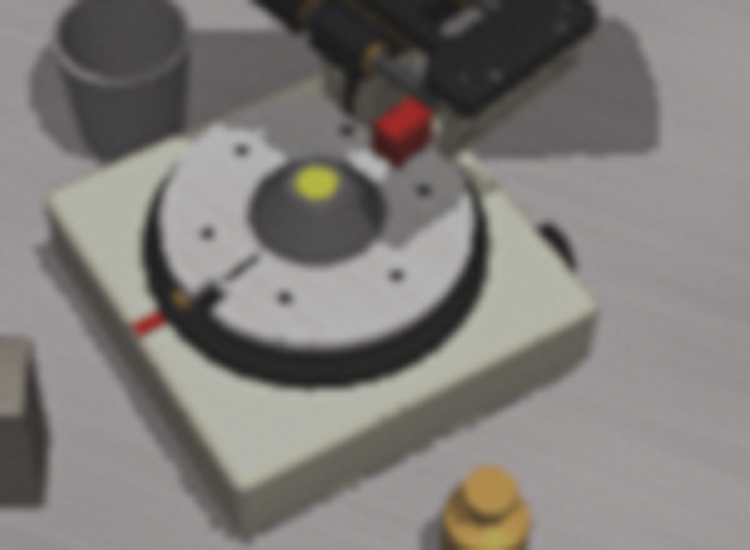

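View pics/t3z.png

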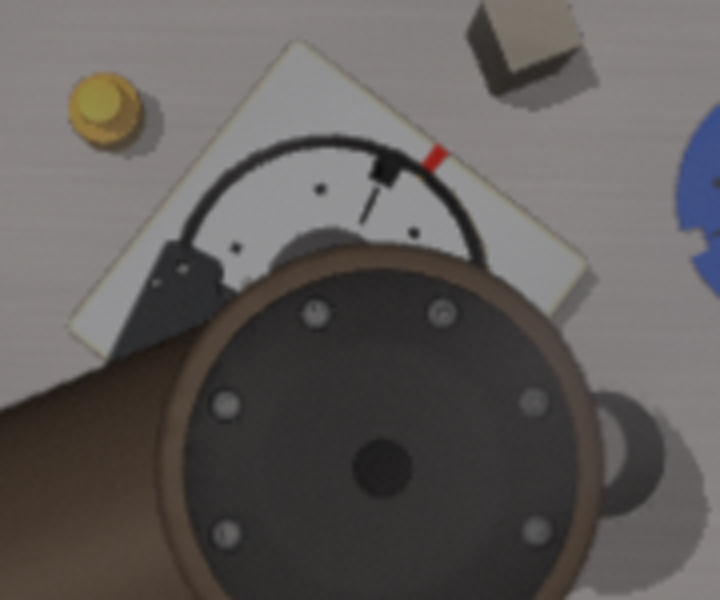

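```bash
python3 - <<'E'
from h import *
z=lambda u,v:(250+(u+.5)/4-.5,170+(v+.5)/4-.5)
C=np.array([.5274,.0024])
P=[ray('top',z(*p),.08)[:2] for p in[(385,170),(377,190),(362,222)]]
for p in P: v=p-C;print(np.hypot(*v),np.degrees(np.arctan2(v[1],v[0])))
E
```

```text
0.06536395972025914 -22.950650372562784
0.0547747595072045 -23.416438311606626
0.03746092637742098 -23.231914372933783
```

```bash
python3 -m inch '0.0013 0.0032 0 0 0 0.058 0;0.0013 0.0032 0 0 0 0.058 0;0.0013 0.0032 0 0 0 0.058 0;0.0013 0.0032 0 0 0 0.056 0;0 0 0 0 0 0 0;0 0 0 0 0 0 0'
python3 look.py 4
```

```text
time_s: 5.45
tcp_pos: [0.4693, 0.0154, 0.0885]
eef_rot: [-180.0, -0.0, 142.3]
contact_force: [0.5, -0.6, -0.4]
gripper_width: 0.0003
rel tool [ 0.05394725 -0.02532657] 142.29628688007688 [ 0.45763185 -0.82019873  0.2218352 ] [ 2.59742809e+01  9.43102414e+00 -3.51954694e+01 -1.52063739e-03
 -4.53744206e+01 -1.53676926e+02]
```

View pics/s4z.png

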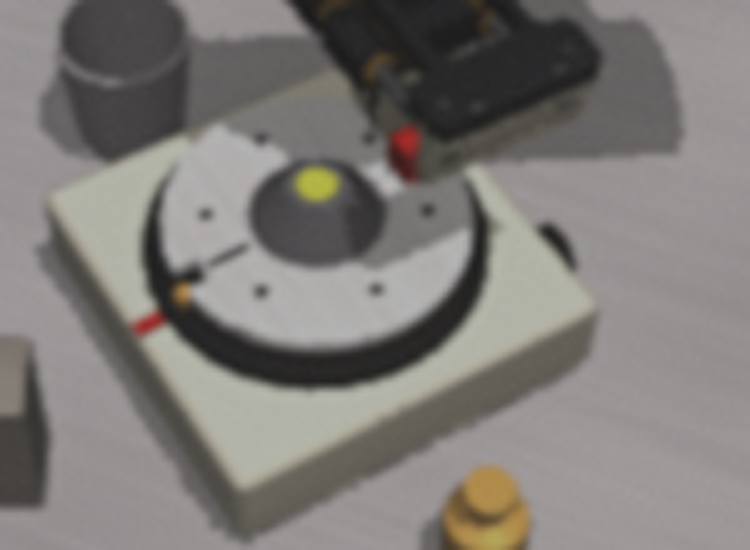

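View pics/t4z.png

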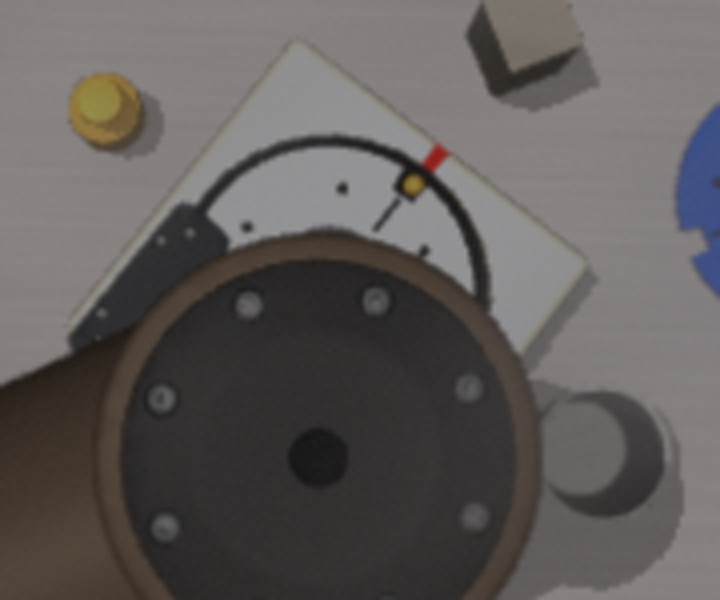

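```bash
python3 - <<'E'
from h import *
z=lambda u,v:(250+(u+.5)/4-.5,170+(v+.5)/4-.5)
C=np.array([.5274,.0024])
for p,h in[((409,186),.08),((399,201),.08),((375,230),.08),((413,185),.069)]:
  v=ray('top',z(*p),h)[:2]-C;print(np.hypot(*v),np.degrees(np.arctan2(v[1],v[0])))
a=cv2.imread('pics/t4.png')[200:235,335:375];cv2.imwrite('pics/t4zz.png',cv2.resize(a,None,fx=16,fy=16,interpolation=cv2.INTER_CUBIC))
E
```

```text
0.06454273499819764 -35.355213942335126
0.055693006033153115 -35.82010972017261
0.037287457508620774 -34.60342776003592
0.06762908450997422 -36.363487394637175
```

View pics/t4zz.png

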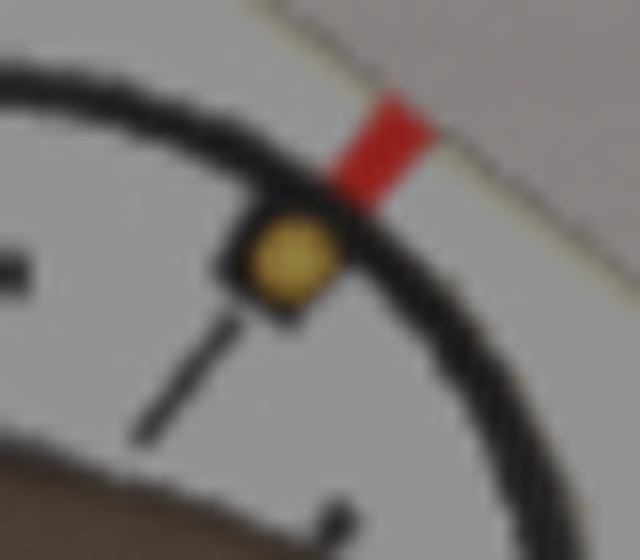

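```bash
python3 -m inch '0.0004 0.0009 0 0 0 0.016 0;0 0 0 0 0 0 0;0 0 0 0 0 0 0;0 0 0 0 0 0 0'
python3 look.py 5
python3 -m inch '0 -0.003 0 0 0 0 0;0 -0.006 0 0 0 0 0;0 -0.006 -0.005 0 0 0 0;0 0 -0.015 0 0 0 0;0 0 -0.015 0 0 0 0;0 0 0 0 0 0 0'
python3 - <<'E'
from h import *
a=cv2.imread('pics/t5.png')[200:235,335:375];cv2.imwrite('pics/t5zz.png',cv2.resize(a,None,fx=16,fy=16,interpolation=cv2.INTER_CUBIC))
E
python3 look.py 6
```

```text
time_s: 5.88
tcp_pos: [0.4694, 0.0163, 0.0886]
eef_rot: [-180.0, -0.0, 141.3]
contact_force: [-0.1, -0.4, 0.2]
gripper_width: 0.0003
rel tool [ 0.05398383 -0.02533563] 141.26769519876967 [-0.93914772 -0.87631661 -0.584625  ] [ 2.60904435e+01  9.45439069e+00 -3.51658429e+01  5.14478367e-04
 -4.53837513e+01 -1.54823110e+02]
time_s: 6.48
tcp_pos: [0.4613, 0.0046, 0.1264]
eef_rot: [179.8, 0.1, 141.3]
contact_force: [-0.5, -0.1, 0.8]
gripper_width: 0.0005
rel tool [ 0.05385748 -0.0403477 ] 141.23834930102373 [ 0.09167539 -0.17616764 -0.81880659] [ 2.51927636e+01  5.73033601e+00 -3.37968083e+01 -1.12879233e-02
 -5.03689096e+01 -1.53947190e+02]
```

View pics/t5zz.png

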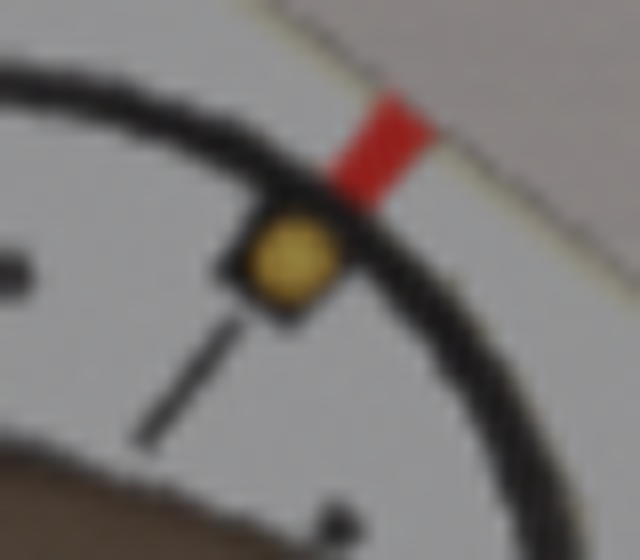

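View pics/s6z.png

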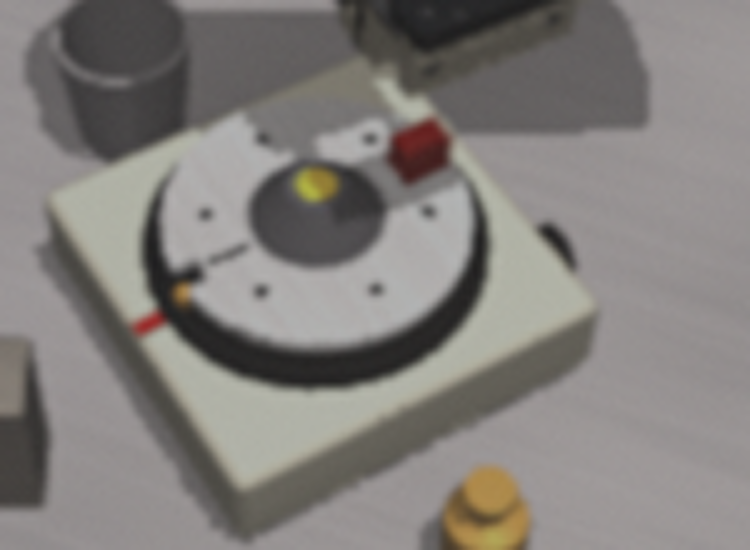

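```bash
python3 - <<'E'
from h import *
C=np.array([.5274,.0024]);
ims=[]
for yaw in(-34.5,-35.5,-36.5):
  a=cv2.imread('pics/t5.png')[196:231,338:374];a=cv2.resize(a,None,fx=11,fy=11,interpolation=cv2.INTER_CUBIC)
  def dr(P,zz,c,yy,cl=False):
    t=np.radians(yy);Q=[[C[0]+x*np.cos(t)-y*np.sin(t),C[1]+x*np.sin(t)+y*np.cos(t),zz] for x,y in P]
    p=proj('top',Q)-[338,196];p=((p+.5)*11-.5)
    cv2.polylines(a,[np.round(p).astype(int).reshape(-1,1,2)],cl,c,1)
  dr([(.07,.0075),(.058,.0075),(.058,-.0075),(.07,-.0075)],.08,(255,255,0),yaw)
  dr([(.036,0),(.058,0)],.08,(255,0,255),yaw)
  g=np.linspace(0,6.28,40);dr([(.068+.005*np.cos(q),.005*np.sin(q)) for q in g],.066,(0,255,0),-36.4)
  dr([(.07*np.cos(q),.07*np.sin(q)) for q in np.linspace(.15,.6,20)],.08,(0,165,255),yaw)
  ims.append(a)
o=np.hstack(ims);o=np.vstack([np.hstack(ims[:2])]);cv2.imwrite('pics/fit5.png',o);cv2.imwrite('pics/fit5c.png',ims[2]);print(o.shape)
E
```

```text
(385, 792, 3)
```

View pics/fit5.png

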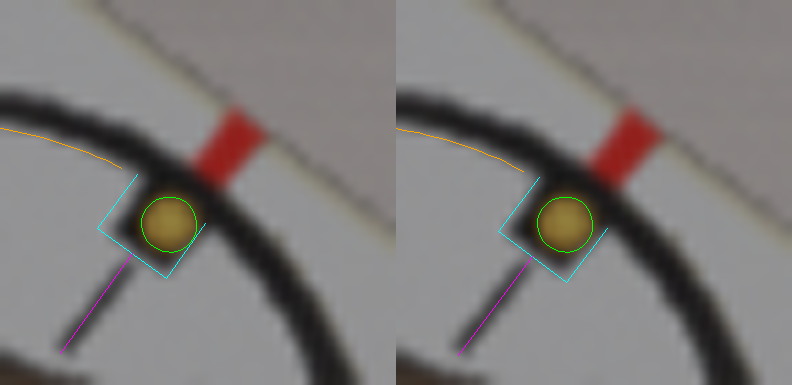

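View pics/fit5c.png

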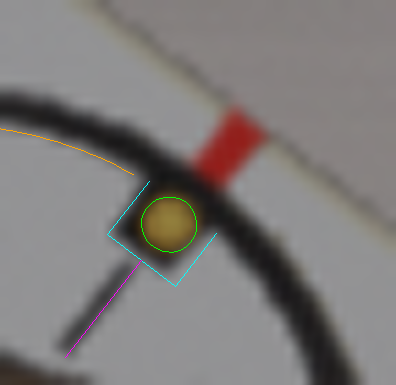

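```bash
python3 -m inch '0 0 -0.025 0 0 0 0;0 0 -0.025 0 0 0 0;-0.0145 -0.0282 0 0 0 0 0;-0.0145 -0.0282 0 0 0 0 0;-0.0145 -0.0282 0 0 0 0 0;-0.0145 -0.0282 0 0 0 0 0;-0.0145 -0.0282 0 0 0 0 0;-0.0145 -0.0282 0 0 0 0 0;-0.0145 -0.0282 0 0 0 0 0;-0.0145 -0.0282 0 0 0 0 0;0 0 0 0 0 -0.11 0;0 0 0 0 0 -0.11 0;0 0 0 0 0 -0.11 0;0 0 0 0 0 -0.11 0;0 0 0 0 0 -0.11 0;0 0 0 0 0 0 0'
python3 look.py 7
```

```text
time_s: 7.92
tcp_pos: [0.4087, -0.2439, 0.1728]
eef_rot: [180.0, -0.1, 173.0]
contact_force: [-1.0, 1.3, -0.4]
gripper_width: 0.0003
rel tool [ 0.08559636 -0.25940042] 172.5441627552761 [-3.66592414e-04 -6.07245896e-01 -6.13370105e-01] [-7.05625233e+00  4.21219806e+00 -2.80760016e+01 -1.31175667e-02
 -5.77662369e+01 -9.03925882e+01]
```

View pics/t7z.png

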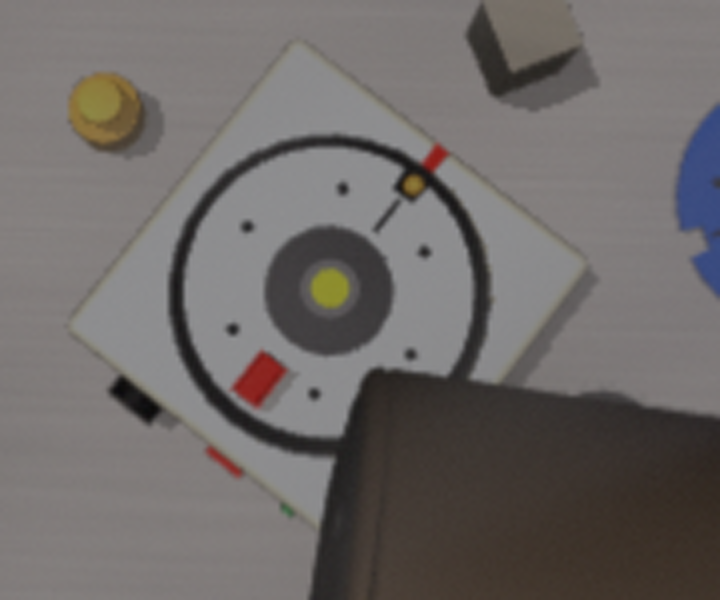

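```bash
python3 - <<'E'
from h import *
z=lambda u,v:np.array((250+(u+.5)/4-.5,170+(v+.5)/4-.5))
def sub(im,uv):
  u,v=np.round(uv).astype(int);w=255-im[v-3:v+4,u-3:u+4].astype(float).mean(2);w-=np.percentile(w,55);w=np.clip(w,0,None)
  Y,X=np.mgrid[v-3:v+4,u-3:u+4];return (w*X).sum()/w.sum(),(w*Y).sum()/w.sum()
for f,H,S,B in(('top0',[(266,210),(368,196),(432,277),(395,374),(292,389),(228,307)],(348,404),331),('t7',[(343,188),(424,251),(410,354),(314,393),(232,329),(247,227)],(259,379),330)):
  im=cv2.imread('pics/%s.png'%f)
  P=np.array([ray('top',sub(im,z(*h)),.08)[:2] for h in H]);c=P.mean(0);v=P-c
  a=np.degrees(np.arctan2(v[:,1],v[:,0]));print(f,c,np.hypot(*v.T),a%60,np.degrees(np.angle(np.mean(np.exp(6j*np.radians(a)))))/6)
  # red stud centroid
  m=(im[:,:,2].astype(int)-im[:,:,1]>50);y0,x0=z(*S)[::-1];Y,X=np.nonzero(m);k=np.hypot(X-x0,Y-y0)<10
  s=ray('top',(X[k].mean(),Y[k].mean()),.101)[:2];d=s-c;print('stud',s,np.hypot(*d),np.degrees(np.arctan2(-d[1],-d[0])))
E
```

```text
top0 [0.52762037 0.00239867] [0.0503032  0.05016465 0.05015519 0.05014094 0.05001524 0.05014666] [39.72059089 39.86286556 39.69984769 39.58837423 39.99263457 39.87817266] -20.209585733463367
stud [ 0.4743174  -0.00669008] 0.05407228954551382 9.676504732538781
t7 [0.52831911 0.00316015] [0.04998123 0.05005629 0.05001926 0.05005497 0.04993769 0.05012066] [53.44990774 53.43075637 53.41861538 53.44124786 53.44634353 53.45096709] -6.56036033553028
stud [0.48478616 0.03525586] 0.054085595999116255 -36.40038369698039
```

```bash
python3 -m inch '-0.011 0.0325 0 0 0 0 0;-0.011 0.0325 0 0 0 0 0;-0.011 0.0325 0 0 0 0 0;-0.011 0.0325 0 0 0 0 0;-0.011 0.0325 0 0 0 0 0;-0.011 0.0325 0 0 0 0 0;-0.011 0.0325 0 0 0 0 0;-0.011 0.0325 0 0 0 0 0;0 0 0.01 0 0 0 0;0 0 0.01 0 0 0 0;0 0 0 0 0 0 0;0 0 0 0 0 0 0'
python3 - <<'E'
from h import *
s=r.get_state();y=np.radians(s['eef_rot'][2])
R=np.array([[np.cos(y),np.sin(y)],[np.sin(y),-np.cos(y)]]);print(R.T@(np.array([.528,.0028])-s['tcp_pos'][:2]),s['tcp_pos'],s['eef_rot'])
E
```

```text
time_s: 9.02
tcp_pos: [0.5283, 0.0022, 0.1526]
eef_rot: [-179.9, -0.1, 172.7]
contact_force: [-0.5, -0.6, -0.5]
gripper_width: 0.0003
[0.0003591  0.00060396] [0.52827896 0.0021551  0.15264046] [-1.79936495e+02 -1.28199841e-01  1.72657164e+02]
```

```bash
python3 -m inch '0.0004 0.0006 0.015 0 0 0 0;0 0 0.015 0 0 0 0;0 0 0.012 0 0 0 0;0 0 0.006 0 0 0 0;0 0 0 0 0 0 0'
python3 -m inch '0 0 0.002 0 0 0 0;0 0 0.002 0 0 0 0;0 0 0.002 0 0 0 0;0 0 0 0 0 0 0'
python3 look.py 8
```

```text
time_s: 9.43
tcp_pos: [0.5281, 0.0026, 0.1047]
eef_rot: [-180.0, -0.1, 172.7]
contact_force: [0.2, -0.2, -0.5]
gripper_width: 0.0008
time_s: 9.77
tcp_pos: [0.5295, 0.0037, 0.1]
eef_rot: [180.0, 0.1, 172.8]
contact_force: [-0.5, 0.4, 0.6]
gripper_width: 0.0001
rel tool [-0.0018284   0.00163653] 172.77677662167963 [ 0.44718021 -0.0123961   1.37379455] [ 2.16480494e+01  1.38423191e+01 -2.72891037e+01  1.44951873e-02
 -4.88244720e+01 -1.18880807e+02]
```

View pics/s8z.png

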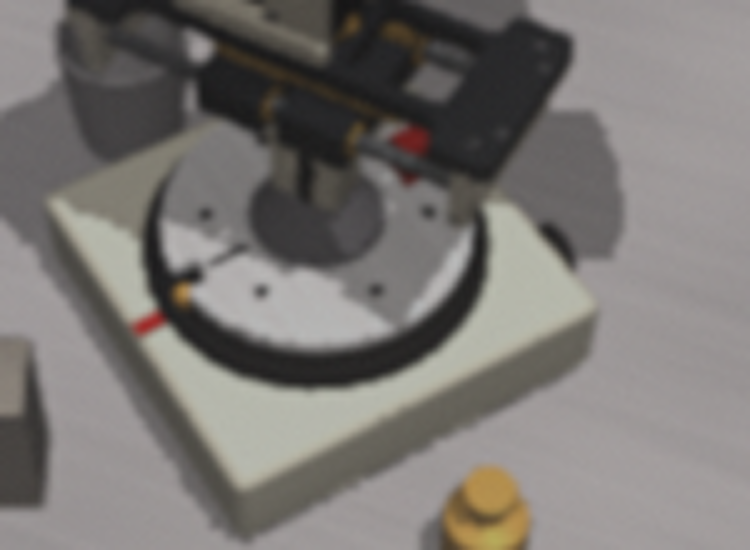

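```bash
for i in 1; do :; done; python3 -m inch '0 0 0.0015 0 0 0 0;0 0 0.0015 0 0 0 0;0 0 0.0015 0 0 0 0;0 0 0 0 0 0 0'
python3 -m inch '0 0 0.0015 0 0 0 0;0 0 0.0015 0 0 0 0;0 0 0 0 0 0 0'
```

```text
time_s: 10.2
tcp_pos: [0.5294, 0.0037, 0.0956]
eef_rot: [180.0, 0.0, 172.8]
contact_force: [-0.6, 0.2, 4.3]
gripper_width: 0.0002
time_s: 10.45
tcp_pos: [0.5294, 0.0037, 0.0926]
eef_rot: [180.0, 0.0, 172.8]
contact_force: [-0.0, -0.5, 3.7]
gripper_width: 0.0002
```

```bash
python3 -m inch '0 0 0.001 0 0 0 0;0 0 0.001 0 0 0 0;0 0 0 0 0 0 0'
python3 -m inch '0 0 0.0007 0 0 0 0;0 0 0 0 0 0 0;0 0 0 0 0 0 0'
python3 -m inch '0 0 0.0007 0 0 0 0;0 0 0 0 0 0 0;0 0 0 0 0 0 0'
```

```text
time_s: 10.7
tcp_pos: [0.5295, 0.0037, 0.0906]
eef_rot: [180.0, 0.1, 172.8]
contact_force: [-0.3, 0.4, 5.5]
gripper_width: -0.0001
time_s: 10.95
tcp_pos: [0.5295, 0.0037, 0.0903]
eef_rot: [180.0, 0.1, 172.8]
contact_force: [-2.2, -0.1, 9.2]
gripper_width: 0.0005
time_s: 11.2
tcp_pos: [0.5295, 0.0037, 0.0902]
eef_rot: [180.0, 0.1, 172.8]
contact_force: [-5.2, -0.1, 15.8]
gripper_width: 0.0
```

```bash
python3 -m inch '0 0 0.0007 0 0 0 0;0 0 0 0 0 0 0;0 0 0 0 0 0 0'
python3 -m inch '0 0 -0.002 0 0 0 0;0 0 -0.003 0 0 0 0;0 0 -0.01 0 0 0 0;0 0 -0.02 0 0 0 0;0 0 -0.03 0 0 0 0;0 0 -0.03 0 0 0 0;0.0125 -0.038 0 0 0 0 0;0.0125 -0.038 0 0 0 0 0;0.0125 -0.038 0 0 0 0 0;0.0125 -0.038 0 0 0 0 0;0.0125 -0.038 0 0 0 0 0;0.0125 -0.038 0 0 0 0 0;0.0125 -0.038 0 0 0 0 0;0.0125 -0.038 0 0 0 0 0;0 0 0 0 0 0 0'
python3 look.py 9
python3 - <<'E'
from h import *
C=[.5285,.0033]
a=cv2.imread('pics/s9.png')[150:230,260:370];b=cv2.imread('pics/t9.png')[200:285,285:375]
print(proj('top',[[*C,.09],[*C,.1]]),proj('scene',[[*C,.09],[*C,.1]]))
cv2.imwrite('pics/s9zz.png',cv2.resize(a,None,fx=7,fy=7,interpolation=cv2.INTER_CUBIC))
for n,f in(('top','t9'),('scene','s9'),('top','t7'),('scene','s6')):
  im=cv2.imread('pics/%s.png'%f).astype(int);m=(im[:,:,2]-im[:,:,0]>60)&(im[:,:,1]-im[:,:,0]>60);Y,X=np.nonzero(m)
  c=(331,242) if n=='top' else (313,178);k=np.hypot(X-c[0],Y-c[1])<12;print(f,X[k].mean(),Y[k].mean(),k.sum())
E
```

```text
time_s: 11.45
tcp_pos: [0.5295, 0.0037, 0.0902]
eef_rot: [180.0, 0.1, 172.8]
contact_force: [-8.0, 0.8, 22.1]
gripper_width: 0.0002
time_s: 12.7
tcp_pos: [0.3885, -0.2896, 0.1833]
eef_rot: [-180.0, -0.0, 172.5]
contact_force: [0.8, 0.0, 0.7]
gripper_width: 0.0004
rel tool [ 0.09815103 -0.3043259 ] 172.54458697020627 [-0.11643986 -0.27374145 -0.28775575] [-1.29650619e+01  4.45736547e+00 -2.63299647e+01 -4.13291501e-03
 -5.92207224e+01 -8.44882362e+01]
[[331.79367306 241.80833078]
 [331.92693853 241.53301274]] [[313.1437365  179.49904455]
 [313.13725305 176.62686632]]
t9 331.8484848484849 241.93939393939394 66
s9 312.80555555555554 179.30555555555554 36
t7 332.0 241.74242424242425 66
s6 312.54545454545456 176.63636363636363 33
```

View pics/s9zz.png

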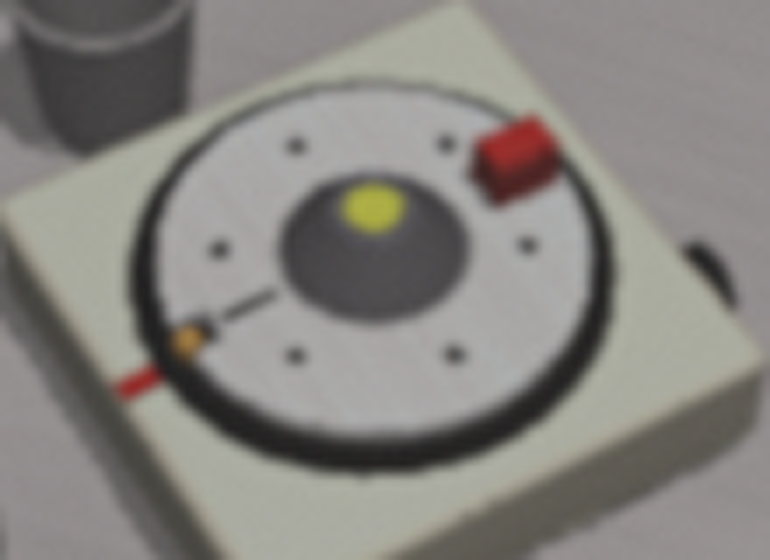

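View pics/t9z.png

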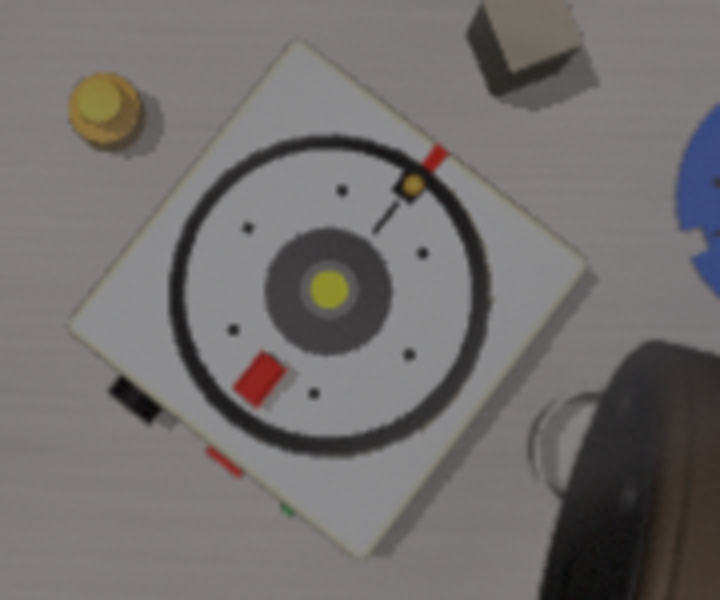

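The scene picture shows the cap dot at (312.8, 179.3). It has dropped 2.7 px, and about 2.9 px is expected for 10 mm. The pin stands in the notch next to the red mark, the plate is level, and the cup, prism and weight haven't moved. I'm handing in.

```bash
python3 -c "
from plant import r
print(r.close_job())"
```

```text
the job is handed in; nothing more can be done
None
```

The plate is seated on the black deck with its notch over the brass pin, and I handed the job in at about 13 s of the 58 s allowed.

- **Turning the plate:** With the fingers shut, I pushed the stud's side face round about 46°, without pinching it. Before pressing, the plate measured −36.6° from its bolt holes and −36.4° from the stud. The drive box and pin were at −36.4°.
- **Pressing down:** I pressed straight down on the cap. It moved at about 4 N and bottomed at a height of 90.2 mm; seated is 90 mm. I held up to 22 N there, then backed well clear.
- **Last checks:** The final pictures show the pin in the notch, the plate level, and the cap about 10 mm lower than before. The prism, cup and weight look unmoved, though the arm partly hides the cup in the top view.
- **Disagreements:** My first overlay of the notch outline was about 1–2 mm off. I therefore moved the arm aside and measured again from the bolt holes before pressing. The small final nudge of about 1° barely moved the plate in the picture. A sideways force of up to 8 N appeared while I pressed at the bottom, and it was gone after I backed off.

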